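# Sort the piled tins onto their display stands

## Robot

A 6-joint arm with a two-finger parallel gripper is mounted at the origin on the work surface. World frame = base frame: x ahead of the robot, y to its left, z up, the work surface at z = 0. Lengths are in m, angles in rad, forces in N, time in s.
With the tool pointing down it reaches from about 0.25 to 0.775 m from the base axis. Payload 4 kg.
Tool frame: the origin (TCP) lies midway between the tips of the shut fingers; the grasp point (between the pads) lies 19 mm behind it (robot.hold_point_z is the distance from the TCP to the grasp point, in m); z points along the fingers, y is the line along which they close (so a half turn about z gives the same grasp; the last joint's range is limited). The gripper opens to 94 mm and grips with 3 to 60 N. Pads are 16 mm wide; open, the fingers measure 119 mm over their backs; the gripper's body (75 mm by 177 mm) begins 78 mm behind the grasp point.
Start: joints at [-1.351, 0.087, 1.371, -0, 1.684, -0.103], TCP at [0.174, -0.522, 0.206] pointing down, gripper open.
Joint ranges: [-3.1, 3.1], [-0.76, 2.03], [0.27, 2.55], [-1.08, 4.22], [0.17, 2.65], [-2.57, 2.57]. Speed limits (rad/s): [2.79, 2.79, 3.14, 3.14, 3.14, 3.14].

## Interface

Orientations are given as [roll, pitch, yaw] about the fixed x, y, z axes, in that order (R = Rz(yaw) Ry(pitch) Rx(roll)).
In Python, from bench import readout, imaging, robot gives the robot as it stands.
- The arm moves only by the tool carry_out, never from a script. Its argument "motion" is text: rows parted by semicolons, each of 7 numbers parted by spaces: the shift along the tool's x, y, z each as a share of 200 mm, from -1 to 1, then the turn, a rotation vector about the tool's x, y, z each as a share of 120 degrees, from -1 to 1, then the opening, from 0 (shut) to 1 (fully open). A call has 1 to 12 rows; each row shifts and turns the commanded pose from where the row before left it, along the tool's axes as they then stand; what a row does not reach is not made up. A row lasts 1/8 s, in which the tool goes at most 62.5 mm and 10.7 degrees, less where a joint would pass 70% of its speed; a pose out of reach is approached as far as the arm can. A call with a number of a shift or a turn outside -1 to 1 is refused whole. A call with a gripper value outside its range is refused whole. The fingers move at their own pace and stop on an object; the grip force is fixed at half the most. Time passes only in rows, so rows that do not move let the fingers close. It gives the time, the measured TCP pose, the force, the opening and the grip force at its end, in the units of the state.
- readout.get_obs(): the state, without advancing time (a new reading comes with each control period).
- imaging.snapshot(name): name is "scene" or "top" or "wrist"; returns a dict with "pixels" (420x560x3 uint8, red, green, blue), "fx", "fy", "cx", "cy" (pixels), "R" (3x3) and "t" (3): a world point X has camera coordinates R X + t. Camera axes: x right, y down, z forward; pixel columns grow to the right and rows downward; lengths in m; the calibration is good to about 2 mm. The wrist camera is an equidistant fisheye: a pixel r from the principal point sees the ray r / f radians off the axis. A picture is of the moment at which its call begins. There is no depth.
- robot.close_job(): hands the job in; it is judged then, once.
The state is a dict: "time": time; "joint_positions": joint angles; "qvel": joint speeds; "joint_torque": joint torques, N m; "tool_pos": TCP position; "ee_rot": TCP orientation; "wrist_force": force on the tool from outside, world axes, zero at the start; "wrist_torque": the same for the moment, N m; "width": finger opening in m; "finger_force": force on a finger pad.
Only numpy, scipy, OpenCV 4.12 (cv2) and the standard library are available. Lean on these libraries where they do the work, as an engineer would, in place of code of your own. Each camera call takes 0.05 s, during which the arm holds its last target. There are 200 camera calls.

## Task

Take the two piles of tins apart for the sale display: stand the square, the six-sided and the long tin upright, each in the middle of the wooden stand of its own shape, the long one in line with its stand. Put the notched upper half of the round tin on its lower half, which stays standing on the table, with the key in the notch so that it sits flat and fully home. Leave the mug and the glass bowl where they are.

Things in the scene. Friction and masses are not known exactly. Their poses are not given: they have to be found in the camera images.
- square_tin: Small square lidded metal tin, 40 x 40 mm, 40 mm high, about 0.12 kg. At the start it stands on top of round_upper. Origin: centre of its underside; z up, x and y along its sides.
- hex_tin: Slim six-sided lidded metal tin, 34 mm across its flats (39 mm over corners), 55 mm high, about 0.12 kg. At the start it stands on top of round_lower, inside its key. Origin: centre of its underside; z up; x is square to one pair of flats (flats also at 60 and 120 degrees from x).
- oblong_tin: Long lidded metal tin, 62 mm wide (its x), 136 mm long (its y), 45 mm high, about 0.35 kg. At the start it stands on the table at the bottom of a pile: round_upper stands on its lid, at its middle or up to 25 mm along its length from it. Origin: centre of its underside; z up.
- round_upper: Upper half of the round tin: ribbed metal drum, 62 mm diameter, 42 mm high, 0.22 kg, flat above and below. One upright notch runs down its +x side over the full height, seen from above as a gap in the outline: from radius 22 to 31 mm, 16 mm wide inside, 23 mm at the mouth. Starts on oblong_tin with square_tin on top of it. Origin: centre of its underside; z up.
- round_lower: Lower half of the round tin: smooth metal drum, 62 mm diameter, 50 mm high, 0.75 kg, loose on the table. A dark key (9 mm wide, radius 25.5 to 31 mm, 9 mm high) stands on its flat top at the rim, +x side. Seated right, round_upper is coaxial, x axes alike, its origin 50 mm above this one, with 3.5 mm play at the key; else it rides on the key. Origin: centre of its underside; z up.
- square_stand: Square display stand of dark wood with a cork inlay, 74 x 74 mm, 12 mm high, fixed to the table. Origin: centre of its underside; z up, x and y along its sides.
- hex_stand: Six-sided display stand of dark wood with a cork inlay, 70 mm across its flats, 12 mm high, fixed to the table. Origin: centre of its underside; z up; x square to one pair of flats.
- oblong_stand: Long display stand of dark wood with a cork inlay, 84 mm wide (its x), 160 mm long (its y), 12 mm high, fixed to the table. Origin: centre of its underside; z up.
- mug: White china mug, a bystander: 70 mm in diameter, 75 mm high, with a handle on its +y side. Loose. Origin: centre of its underside; z up.
- glass_bowl: Green glass bowl, a bystander: 84 mm in diameter at the rim, 45 mm high. Loose. Origin: centre of its underside; z up.
Things that resemble listed ones, but are neither listed nor needed, are in the scene too. Leave any blue or yellow look-alike of the round_upper alone.

How it is judged:
By the outcome, as a careful person would: the job done as asked, in the order asked, and still so for the second after the job is handed in, with the robot touching nothing.
It also fails if it takes over 120 s, if anything falls off the work surface, if the arm or the gripper's body presses on something with over 40 N, if the wrist force passes 120 N, or if a joint passes its speed limit or range.

## Working session

There is one attempt and no reset: what is moved stays moved. The work goes in short steps, Python scripts to look and compute and a tool call to move; the robot and the scene stay as the last step left them, time stands still between calls to the robot, and variables do not carry over. Pictures are saved under pics/ and viewed, at most 14 in all, crops included, and the job is handed in when it is done.

Besides the shell and the picture viewer there is one more tool, called after "Call:" in YAML: its name, and indented under it one key for each argument. carry_out: Moves the arm, as the interface text tells. Its arguments: {"type":"object","properties":{"motion":{"type":"string"}},"required":["motion"]}

```bash
mkdir -p pics; ls; cat > h.py <<'E'
import numpy as np, cv2
from bench import readout, imaging, robot
def snap(n,f):
    s=imaging.snapshot(n); cv2.imwrite('pics/'+f,s['pixels'][:,:,::-1])
    np.savez('pics/'+f+'.npz',**{k:np.array(v) for k,v in s.items()}); return s
def load(f): return dict(np.load('pics/'+f+'.npz'))
def back(s,u,v,z):
    "world point on plane z seen at pixel u,v (pinhole)"
    R=s['R'];c=-R.T@s['t'];d=R.T@np.array([(u-s['cx'])/s['fx'],(v-s['cy'])/s['fy'],1.])
    return c+d*(z-c[2])/d[2]
def proj(s,X):
    p=s['R']@np.array(X,float)+s['t'];return np.array([s['fx']*p[0]/p[2]+s['cx'],s['fy']*p[1]/p[2]+s['cy']])
E
python3 - <<'E'
from h import *
a=snap('scene','scene0.png');b=snap('top','top0.png')
for s in(a,b): print(s['fx'],s['cx'],s['cy'],(-s['R'].T@s['t']).round(3),s['R'].round(2).tolist())
for n in('scene','top'):
    im=cv2.imread(f'pics/{n}0.png');cv2.imwrite(f'pics/{n}0b.png',cv2.resize(im,(800,600),interpolation=cv2.INTER_CUBIC))
print(readout.get_obs())
E
```

```text
pics
502.5843012909287 280.23511808442856 202.65998331715232 [1.169 0.504 1.04 ] [[-0.61, 0.79, 0.01], [0.63, 0.48, -0.61], [-0.49, -0.37, -0.79]]
475.62696118664786 283.74525313596143 210.09381502513904 [0.491 0.065 1.208] [[0.02, -1.0, 0.03], [-1.0, -0.02, -0.09], [0.09, -0.02, -1.0]]
{'time': 0.1, 'joint_positions': array([-1.35109916e+00,  8.78642912e-02,  1.37207087e+00, -2.55501838e-05,
        1.68363626e+00, -1.03102949e-01]), 'qvel': array([-1.39803317e-03, -2.86391297e-03, -4.46826470e-03,  3.30085625e-04,
       -3.68114481e-04, -8.55312458e-05]), 'joint_torque': array([ 3.36260804e-03, -3.41253161e+01, -3.03301406e+01,  7.22100819e-02,
        3.03873920e-02, -1.02481604e-04]), 'tool_pos': array([ 0.17434908, -0.52110821,  0.20444679]), 'ee_rot': array([-3.13962178e+00, -1.78396544e-04,  3.22797086e-01]), 'wrist_force': array([-0.05880581,  0.25457661, -0.68088986]), 'wrist_torque': array([-0.02623533, -0.01167528,  0.01688747]), 'finger_force': 0.0, 'width': 0.09379501495155637}
```

View pics/top0b.png

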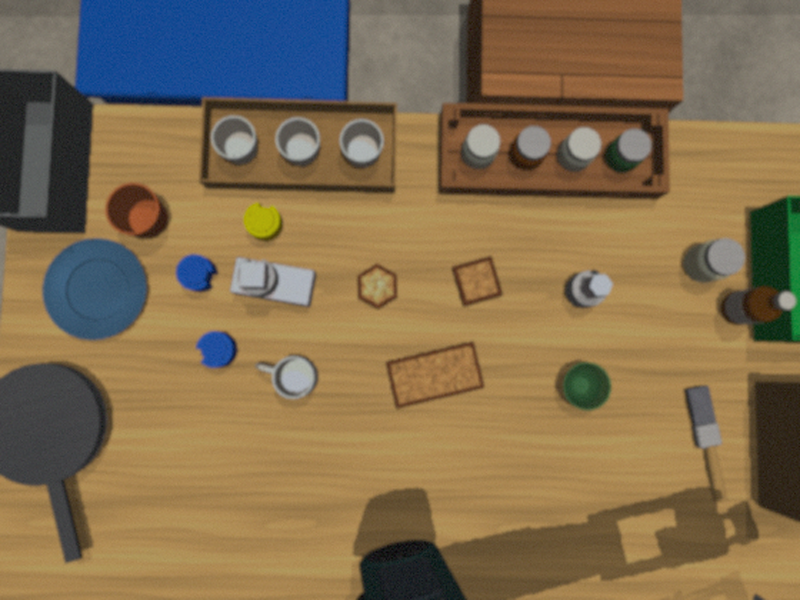

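View pics/scene0b.png

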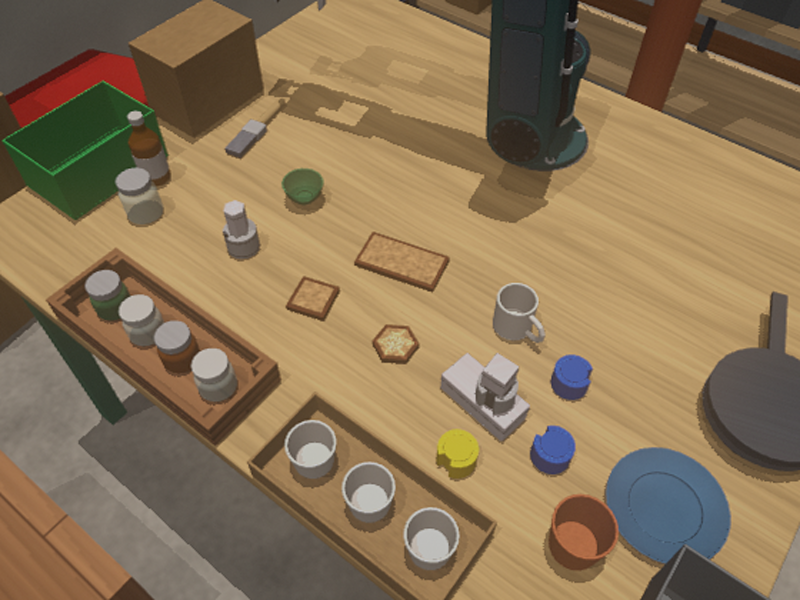

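The top view shows pile A (oblong, round_upper and square tin) at about (274,281), and pile B (round_lower and hex tin) at (588,288). The stands are hex (377,286), square (477,281) and oblong (435,375), with the mug at (294,377) and the bowl at (586,386). Candidates for round_upper are the metal drum in the pile, two blue drums at (196,272) and (216,350), and a yellow one at (262,221). The metal drum between the oblong and square tins fits; I'll confirm it in a crop.

```bash
cat >> h.py <<'E'
def crop(f,u,v,w=80,h=60,k=5):
    "crop centred at u,v orig pixels, with tick marks each 10 px"
    im=cv2.imread('pics/'+f);x0,y0=int(u-w/2),int(v-h/2)
    c=cv2.resize(im[y0:y0+h,x0:x0+w],None,fx=k,fy=k,interpolation=cv2.INTER_CUBIC)
    for i in range(w):
        if (x0+i)%10==0: cv2.line(c,(i*k,0),(i*k,6),(0,0,255),1);cv2.putText(c,str(x0+i),(i*k,16),0,.3,(0,0,255),1)
    for i in range(h):
        if (y0+i)%10==0: cv2.line(c,(0,i*k),(6,i*k),(0,0,255),1);cv2.putText(c,str(y0+i),(8,i*k+4),0,.3,(0,0,255),1)
    return c
E
python3 - <<'E'
from h import *
t='top0.png';s='scene0.png'
m=np.vstack([np.hstack([crop(t,192,198),crop(t,412,203)]),np.hstack([crop(s,340,277),crop(s,168,162)])])
cv2.imwrite('pics/c1.png',m)
m=np.hstack([crop(t,300,200,100,60,4),crop(t,304,262,100,60,4)])
m=np.vstack([m,np.hstack([crop(t,206,264,100,60,4),crop(t,410,270,100,60,4)])]);cv2.imwrite('pics/c2.png',m)
E
```

```text
(no output)
```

View pics/c1.png

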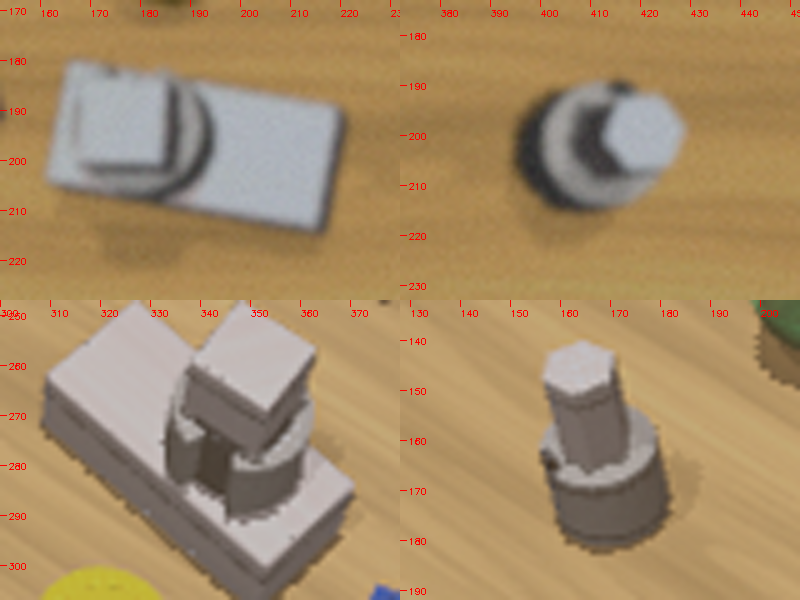

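View pics/c2.png

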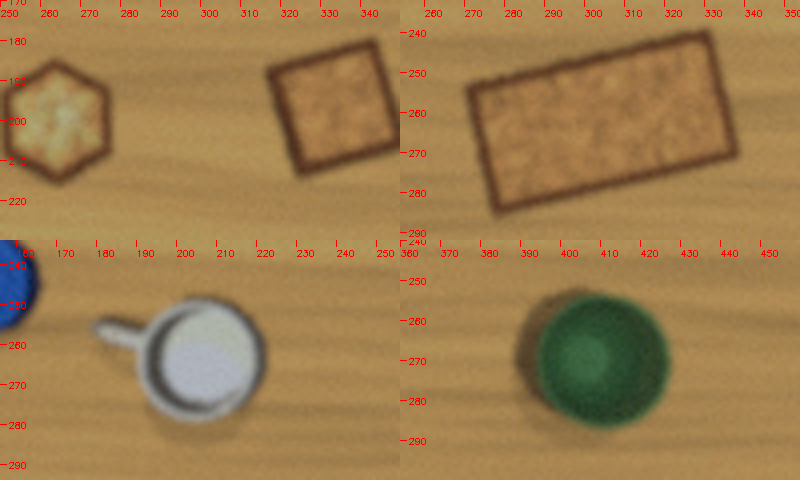

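The crops confirm it: in the scene crop, the grey ribbed drum with the upright notch is between the oblong and square tins, with the notch facing the scene camera. The key shows as a dark spot on the rim of round_lower at about (416,190) in the original top image. Next I'll compute poses from the clicked corners.

```bash
cat > m.py <<'E'
from h import *
T=load('top0.png');S=load('scene0.png')
def pts(s,x0,y0,k,P,z): 
    return np.array([back(s,x0+x/k-.5+.5/k,y0+y/k-.5+.5/k,z)[:2] for x,y in P])
def show(n,p):
    e=np.roll(p,-1,0)-p
    print(n,'c',p.mean(0).round(4),'len',np.linalg.norm(e,axis=1).round(3),'ang',np.degrees(np.arctan2(e[:,1],e[:,0])).round(1))
show('oblong',pts(T,152,168,5,[(68,60),(340,104),(322,232),(47,183)],.045))
p=pts(S,300,247,5,[(47,78),(262,270),(353,190)],.045);show('oblongS',np.vstack([p,p[0]+p[2]-p[1]]))
show('sq',pts(T,152,168,5,[(83,80),(167,76),(165,161),(82,164)],.127))
p=pts(S,300,247,5,[(193,65),(265,118),(315,52)],.127);show('sqS',np.vstack([p,p[0]+p[2]-p[1]]))
show('hex',pts(T,372,173,5,[(285,132),(662-400,95),(220,95),(204,132),(225,170),(268,170)],.105))
show('hexS',pts(S,128,132,5,[(145,55),(160,85),(197,88),(214,65),(200,45),(162,42)],.105))
print('lower c',pts(T,372,173,5,[(203,148),(221,90)],.050))
show('hexst',pts(T,250,170,4,[(56,60),(110,90),(110,152),(58,184),(5,152),(5,90)],.012))
show('sqst',pts(T,250,170,4,[(268,72),(375,40),(407,144),(300,176)],.012))
show('obst',pts(T,254,232,4,[(70,87),(308,32),(337,155),(98,213)],.012))
print('drum', pts(T,152,168,5,[(150,142)],.087))
print('mug',back(T,206,263,.075),'bowl',back(T,410,270,.045))
E
python3 m.py; python3 - <<'E'
from h import *
s=snap('wrist','w0.png');print(s['fx'],s['cx'],s['cy'],s['R'].round(3).tolist(),(-s['R'].T@s['t']).round(4))
E
```

```text
oblong c [0.6273 0.2651] len [0.135 0.064 0.136 0.061] ang [-98.  173.9  81.1  -7.2]
oblongS c [0.631 0.269] len [0.132 0.059 0.132 0.059] ang [ 80.5 169.2 -99.5 -10.8]
sq c [0.6282 0.2832] len [0.038 0.039 0.038 0.039] ang [ -85.9 -179.2   93.4    1.7]
sqS c [0.6305 0.2874] len [0.038 0.04  0.038 0.04 ] ang [  85.3 -179.4  -94.7    0.6]
hex c [ 0.6262 -0.2836] len [0.02  0.02  0.019 0.02  0.02  0.02 ] ang [  31.9   91.3  156.5 -151.   -88.8  -24.4]
hexS c [ 0.6224 -0.2852] len [0.024 0.019 0.018 0.017 0.02  0.012] ang [  64.4  121.5 -164.2 -110.   -58.4   -0.6]
lower c [[ 0.62470413 -0.28049998]
 [ 0.65376699 -0.28964229]]
hexst c [0.6266 0.0856] len [0.039 0.039 0.039 0.039 0.039 0.037] ang [-118.  -178.8  122.9   60.     1.5  -58. ]
sqst c [ 0.639  -0.0919] len [0.072 0.069 0.071 0.069] ang [ -72.  -162.5  107.8   17.8]
obst c [ 0.4725 -0.0193] len [0.154 0.079 0.154 0.08 ] ang [ -75.9 -166.1  104.5   13.8]
drum [[0.62315098 0.27876855]]
mug [0.46683073 0.21770297 0.075     ] bowl [ 0.45836355 -0.27557724  0.045     ]
325.19226210127806 280.7155799891341 205.07816640222217 [[0.317, -0.948, -0.001], [-0.916, -0.307, 0.258], [-0.244, -0.081, -0.966]] [ 0.2445 -0.498   0.3833]
```

```bash
cat >> h.py <<'E'
from scipy.spatial.transform import Rotation as Ro
def pose():
    o=readout.get_obs();return np.array(o['tool_pos']),Ro.from_euler('xyz',o['ee_rot']),o
def go(p,yaw):
    "yaw in deg; prints tool-frame shares: shift first, then turn"
    q,R,o=pose();T=Ro.from_euler('xyz',[180,0,yaw],degrees=True)
    d=R.inv().apply(np.array(p)-q);rv=np.degrees((R.inv()*T).as_rotvec())
    print('t',round(o['time'],2),'pos',q.round(4),'rpy',np.degrees(o['ee_rot']).round(2),'w',round(o['width'],4),'F',np.round(o['wrist_force'],1))
    print('shift',(d/.2).round(4),'rows>=',int(np.ceil(np.linalg.norm(d)/.0625)),'turn',(rv/120).round(4),'rows>=',int(np.ceil(np.linalg.norm(rv)/10.7)))
def wback(s,u,v,z):
    R=s['R'];c=-R.T@s['t'];a=np.array([u-s['cx'],v-s['cy']]);r=np.hypot(*a);th=r/s['fx']
    d=R.T@np.array([*(a/max(r,1e-9)*np.sin(th)),np.cos(th)]);return c+d*(z-c[2])/d[2]
def wproj(s,X):
    p=s['R']@np.array(X,float)+s['t'];h=np.hypot(p[0],p[1]);th=np.arctan2(h,p[2])
    return np.array([s['cx'],s['cy']])+s['fx']*th*p[:2]/max(h,1e-9)
E
python3 -c "
from h import *
go([.52,-.02,.26],0)"
```

```text
t 0.15 pos [ 0.1744 -0.5212  0.2046] rpy [-1.799e+02 -1.000e-02  1.849e+01] w 0.094 F [-0.6 -0.7  0. ]
shift [ 2.4338 -1.8288 -0.2737] rows>= 10 turn [-8.000e-04  1.000e-04  1.541e-01] rows>= 2
```

Call:
carry_out:
  motion: "0.2 -0.15 -0.03 0 0 0 1;0.2 -0.15 -0.03 0 0 0 1;0.2 -0.15 -0.03 0 0 0 1;0.2 -0.15 -0.03 0 0 0 1;0.2 -0.15 -0.03 0 0 0 1;0.2 -0.15 -0.03 0 0 0 1;0.2 -0.15 -0.03 0 0 0 1;0.2 -0.15 -0.02 0 0 0 1;0.2 -0.15 -0.02 0 0 0 1;0.2 -0.15 -0.02 0 0 0 1;0.2 -0.15 -0.01 0 0 0 1;0.2 -0.15 0 0 0 0 1"

```text
time: 1.65
tool_pos: [0.5162, -0.0264, 0.2614]
ee_rot: [3.141, -0.0, 0.323]
wrist_force: [0.7, -0.0, -0.4]
width: 0.094
finger_force: 0.0
```

Call:
carry_out:
  motion: "0 0 0 0 0 0.077 1;0 0 0 0 0 0.077 1;0 0 0 0 0 0 1"

```text
time: 2.02
tool_pos: [0.5154, -0.0277, 0.261]
ee_rot: [-3.142, 0.001, 0.003]
wrist_force: [0.0, 0.3, -0.1]
width: 0.0937
finger_force: 0.0
```

```bash
python3 - <<'E'
from h import *
go([.52,-.02,.26],0)
s=snap('wrist','w1.png');im=cv2.imread('pics/w1.png')
m=cv2.resize(im,(800,600),interpolation=cv2.INTER_CUBIC)
# check predictions
for X in [(.6266,.0856,.012),(.639,-.0919,.012),(.4725,-.0193,.012),(.6285,.284,.127),(.625,-.283,.105),(.6247,-.2805,.05),(.629,.266,.045)]:
    p=wproj(s,X);print(X,p.round(1));cv2.circle(m,tuple(int(round((a+.5)/.7)) for a in p),2,(0,0,255),-1)
cv2.imwrite('pics/w1b.png',m)
E
```

```text
t 2.02 pos [ 0.5154 -0.0277  0.261 ] rpy [-1.8e+02  5.0e-02  1.5e-01] w 0.0937 F [ 0.   0.3 -0.1]
shift [ 0.0232 -0.0385  0.005 ] rows>= 1 turn [-0.      0.0004  0.0012] rows>= 1
(0.6266, 0.0856, 0.012) [194.8  94.3]
(0.639, -0.0919, 0.012) [329.6  83.7]
(0.4725, -0.0193, 0.012) [273.9 206.9]
(0.6285, 0.284, 0.127) [ 21.5 106.1]
(0.625, -0.283, 0.105) [495.5 103.8]
(0.6247, -0.2805, 0.05) [470.3 104.3]
(0.629, 0.266, 0.045) [ 69.1 103.8]
```

View pics/w1b.png

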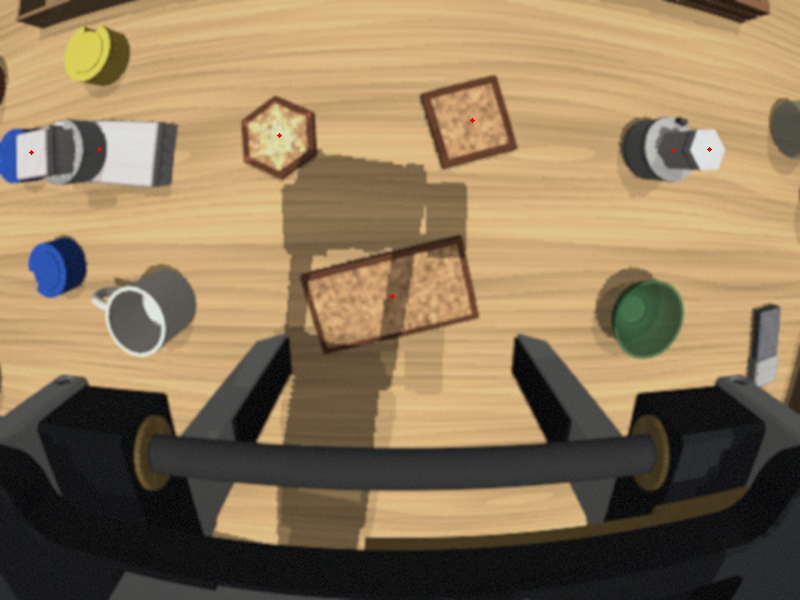

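The wrist view agrees with the projected centres to within a few px; the stand corners are clear. I'll refine from them and go over the square tin.

```bash
python3 - <<'E'
from h import *
s=load('w1.png')
def show(n,P,z):
    p=np.array([wback(s,(x+.5)*.7-.5,(y+.5)*.7-.5,z)[:2] for x,y in P]);e=np.roll(p,-1,0)-p
    print(n,'c',p.mean(0).round(4),'len',np.linalg.norm(e,axis=1).round(3),'ang',np.degrees(np.arctan2(e[:,1],e[:,0])).round(1))
show('ob',[(302,276),(462,238),(478,318),(325,352)],.012)
show('sq',[(421,96),(497,77),(517,149),(443,168)],.012)
show('hex',[(277,97),(315,118),(316,155),(280,178),(245,157),(242,118)],.012)
go([.629,.284,.22],0)
E
```

```text
ob c [ 0.4712 -0.0187] len [0.156 0.081 0.156 0.08 ] ang [ -76.4 -166.7  103.5   13.7]
sq c [ 0.637 -0.091] len [0.073 0.07  0.072 0.07 ] ang [ -73.3 -164.1  106.3   17. ]
hex c [0.6248 0.0855] len [0.042 0.035 0.04  0.041 0.038 0.039] ang [-121.4 -178.7  120.3   57.7    4.1  -63. ]
t 2.08 pos [ 0.5154 -0.0279  0.2611] rpy [-1.8e+02  4.0e-02  1.8e-01] w 0.0938 F [-0.1 -0.6  0.5]
shift [ 0.5731 -1.5576  0.2052] rows>= 6 turn [-0.      0.0003  0.0015] rows>= 1
```

Call:
carry_out:
  motion: "0.06 -0.26 0 0 0 0 1;0.06 -0.26 0 0 0 0 1;0.06 -0.26 0 0 0 0 1;0.06 -0.26 0 0 0 0 1;0.06 -0.26 0 0 0 0 1;0.07 -0.26 0 0 0 0 1;0 0 0 0 0 0 1"

```text
time: 2.95
tool_pos: [0.5892, 0.2871, 0.2591]
ee_rot: [3.141, 0.003, 0.007]
wrist_force: [-0.1, -0.8, -0.4]
width: 0.094
finger_force: 0.0
```

```bash
python3 - <<'E'
from h import *
go([.629,.284,.22],0)
s=snap('wrist','w2.png')
print(wproj(s,(.629,.284,.127)))
cv2.imwrite('pics/w2b.png',crop('w2.png',275,160,200,150,4))
E
```

```text
t 2.95 pos [0.5892 0.2871 0.2591] rpy [1.7998e+02 1.7000e-01 3.9000e-01] w 0.094 F [-0.1 -0.8 -0.4]
shift [0.1996 0.0169 0.195 ] rows>= 1 turn [0.0002 0.0014 0.0032] rows>= 1
[283.54971944 155.55925043]
```

View pics/w2b.png

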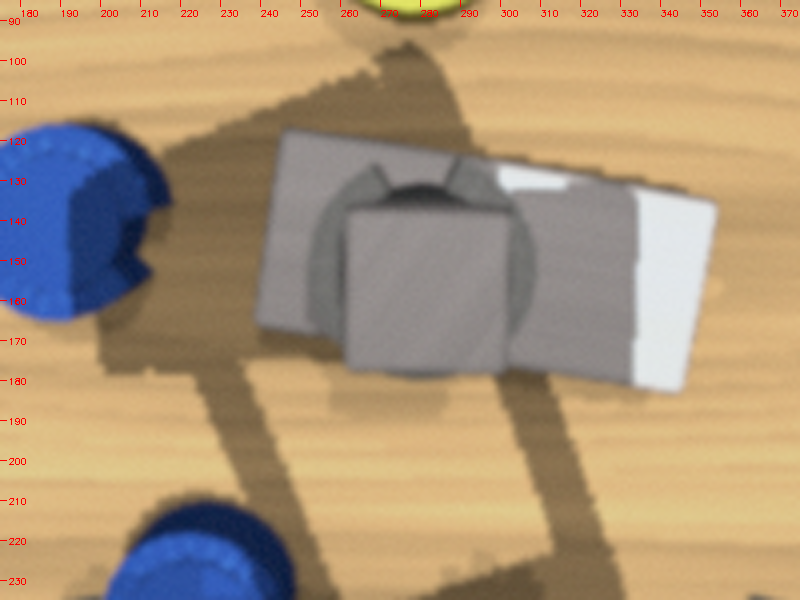

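The crop shows the square top at corners (346,210),(510,208),(506,368),(347,370). The drum's notch faces up (+x), with its mouth corners near (378,165) and (460,158), and all four corners of the oblong lid are visible.

```bash
python3 - <<'E'
from h import *
s=load('w2.png')
f=lambda P,z:np.array([wback(s,175+(x+.5)/4-.5,85+(y+.5)/4-.5,z)[:2] for x,y in P])
def show(n,P,z):
    p=f(P,z);e=np.roll(p,-1,0)-p
    print(n,'c',p.mean(0).round(4),'len',np.linalg.norm(e,axis=1).round(3),'ang',np.degrees(np.arctan2(e[:,1],e[:,0])).round(1))
show('sq',[(346,210),(510,208),(506,368),(347,370)],.127)
show('ob',[(285,128),(717,204),(682,391),(257,325)],.045)
p=f([(378,165),(460,158),(307,262),(537,265),(320,212),(525,212),(340,335)],.087);print(p.round(4))
from scipy.optimize import least_squares
c=least_squares(lambda c:np.hypot(*(p-c).T)-.031,[.625,.283]).x;print('drum',c,(np.hypot(*(p-c).T)*1e3).round(1))
m=p[:2].mean(0)-c;print('notch deg',np.degrees(np.arctan2(m[1],m[0])),np.linalg.norm(p[0]-p[1]))
go([c[0],c[1],.098],0)
E
```

```text
sq c [0.6276 0.286 ] len [0.039 0.039 0.039 0.039] ang [-88.9 179.6  91.1   0.2]
ob c [0.627  0.2674] len [0.133 0.059 0.133 0.061] ang [-99.1 171.6  81.6  -8.6]
[[0.6567 0.2992]
 [0.6587 0.2773]
 [0.6304 0.3184]
 [0.63   0.2562]
 [0.644  0.3148]
 [0.6443 0.2597]
 [0.6104 0.3095]]
drum [0.62937901 0.28682798] [30.  30.8 31.6 30.6 31.5 31.  29.6]
notch deg 2.9421098651721835 0.0219792918001742
t 3.0 pos [0.5892 0.2851 0.2599] rpy [1.7993e+02 1.3000e-01 2.4000e-01] w 0.0938 F [-0.1 -0.3  0.6]
shift [ 0.2028 -0.0088  0.8091] rows>= 3 turn [0.0006 0.0011 0.002 ] rows>= 1
```

Call:
carry_out:
  motion: "0.19 0 0 0 0 0 1;0 0 0.25 0 0 0 1;0 0 0.25 0 0 0 1;0 0 0.2 0 0 0 1;0 0 0.11 0 0 0 1;0 0 0 0 0 0 1"

```text
time: 3.75
tool_pos: [0.626, 0.2816, 0.0971]
ee_rot: [3.139, 0.005, -0.001]
wrist_force: [0.2, 0.0, 0.3]
width: 0.0938
finger_force: 0.0
```

Call:
carry_out:
  motion: "0 0 0 0 0 0 0;0 0 0 0 0 0 0;0 0 0 0 0 0 0;0 0 0 0 0 0 0;0 0 0 0 0 0 0;0 0 0 0 0 0 0;0 0 0 0 0 0 0"

```text
time: 4.62
tool_pos: [0.6274, 0.2844, 0.0995]
ee_rot: [-3.141, -0.0, 0.0]
wrist_force: [0.5, 0.5, -0.0]
width: 0.04
finger_force: 30.0
```

Call:
carry_out:
  motion: "0 0 -0.15 0 0 0 0;0 0 -0.25 0 0 0 0;0 0.27 0 0 0 0 0;0.01 0.27 0 0 0 0 0;0.01 0.27 0 0 0 0 0;0.01 0.27 0 0 0 0 0;0.01 0.27 0 0 0 0 0;0.01 0.27 0 0 0 0 0;0 0.26 0 0 0 0 0;0 0 0 0 0 -0.071 0;0 0 0 0 0 -0.071 0;0 0 0 0 0 0 0"

```text
time: 6.12
tool_pos: [0.6372, -0.0922, 0.179]
ee_rot: [-3.141, 0.001, 0.295]
wrist_force: [0.3, 0.0, -1.4]
width: 0.0397
finger_force: 30.0
```

```bash
python3 - <<'E'
from h import *
go([.638,-.0915,.024],17)
s=snap('wrist','w3.png')
print(wproj(s,(.638,-.0915,.012)))
E
```

```text
t 6.12 pos [ 0.6372 -0.0922  0.179 ] rpy [-1.7999e+02  5.0000e-02  1.6930e+01] w 0.0397 F [ 0.3  0.  -1.4]
shift [ 0.0055 -0.0022  0.7748] rows>= 3 turn [-0.0001  0.0005 -0.0006] rows>= 1
[279.89259428 187.74019535]
```

Call:
carry_out:
  motion: "0.005 0 0.25 0 0 0 0;0 0 0.25 0 0 0 0;0 0 0.18 0 0 0 0;0 0 0.07 0 0 0 0;0 0 0.015 0 0 0 0;0 0 0 0 0 0 0"

```text
time: 6.92
tool_pos: [0.6398, -0.0918, 0.0285]
ee_rot: [3.14, -0.003, 0.297]
wrist_force: [-0.2, 0.4, -0.5]
width: 0.04
finger_force: 30.0
```

Call:
carry_out:
  motion: "0 0 0.01 0 0 0 0;0 0 0 0 0 0 0"

```text
time: 7.18
tool_pos: [0.6391, -0.0918, 0.0256]
ee_rot: [3.141, -0.002, 0.298]
wrist_force: [-1.4, 0.9, -1.3]
width: 0.0398
finger_force: 30.0
```

```bash
python3 - <<'E'
from h import *
go([.638,-.0915,.024],17)
s=snap('wrist','w4.png')
a=wproj(s,(.638,-.0915,.03));print(a)
cv2.imwrite('pics/w4b.png',crop('w4.png',a[0],a[1],160,120,5))
E
```

```text
t 7.17 pos [ 0.6391 -0.0918  0.0256] rpy [ 1.7994e+02 -1.0000e-01  1.7050e+01] w 0.0398 F [-1.4  0.9 -1.3]
shift [-0.0049 -0.003   0.0081] rows>= 1 turn [ 0.0005 -0.0008  0.0004] rows>= 1
[279.29000354 252.03930444]
```

View pics/w4b.png

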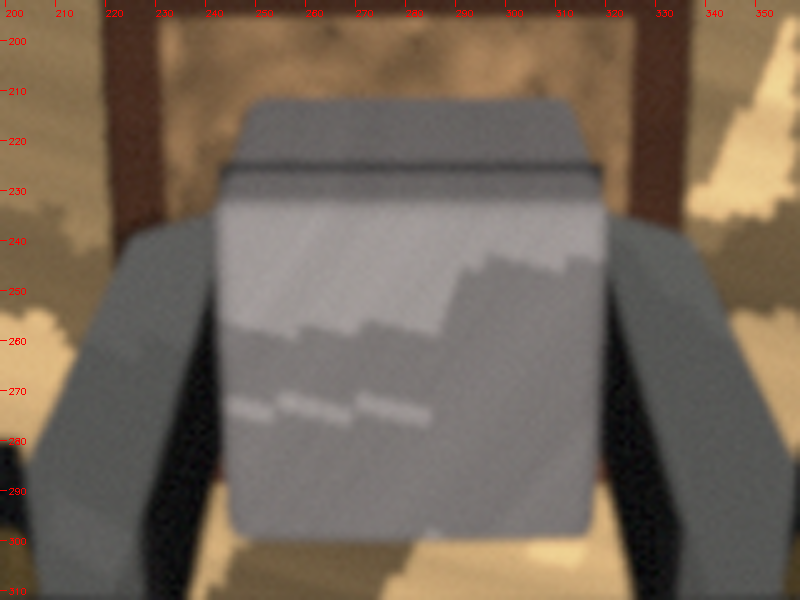

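```bash
python3 - <<'E'
from h import *
s=load('w4.png');c=np.array([.638,-.0915]);y=np.radians(17);ax=np.array([[np.cos(y),np.sin(y)],[np.sin(y),-np.cos(y)]])
for n,P in dict(standtop=(397,13),basefront=(409,99),standL=(108,60),standR=(690,60),baseL=(248,105),baseR=(570,105)).items():
    print(n,(ax@(wback(s,199+P[0]/5-.4,192+P[1]/5-.4,.012)[:2]-c)*1e3).round(1))
E
```

```text
standtop [30.3 -0.8]
basefront [19.5  0.7]
standL [ 24.4 -36.6]
standR [24.4 35.4]
baseL [ 18.7 -19.3]
baseR [18.7 20.6]
```

Call:
carry_out:
  motion: "0.002 -0.006 0.005 0 0 0 0;0 0 0.005 0 0 0 0;0 0 0 0 0 0 0"

```text
time: 7.6
tool_pos: [0.639, -0.0908, 0.0244]
ee_rot: [3.14, -0.001, 0.298]
wrist_force: [-1.5, -1.0, 6.0]
width: 0.0395
finger_force: 30.0
```

Call:
carry_out:
  motion: "0 0 0 0 0 0 1;0 0 0 0 0 0 1;0 0 0 0 0 0 1;0 0 0 0 0 0 1;0 0 -0.2 0 0 0 1;0 0 -0.3 0 0 0 1;0 0 -0.3 0 0 0 1;0 0 -0.3 0 0 0.071 1;0 0 -0.1 0 0 0.071 1;0 0 0 0 0 0 1"

```text
time: 8.85
tool_pos: [0.6394, -0.0905, 0.2652]
ee_rot: [3.14, -0.005, 0.002]
wrist_force: [0.4, -0.2, -0.1]
width: 0.0939
finger_force: 0.0
```

```bash
python3 - <<'E'
from h import *
go([.585,-.283,.25],0)
E
```

```text
t 8.85 pos [ 0.6394 -0.0905  0.2652] rpy [ 1.7993e+02 -3.0000e-01  1.2000e-01] w 0.0939 F [ 0.4 -0.2 -0.1]
shift [-0.2743  0.9617  0.076 ] rows>= 4 turn [ 0.0006 -0.0025  0.001 ] rows>= 1
```

Call:
carry_out:
  motion: "-0.07 0.24 0.02 0 0 0 1;-0.07 0.24 0.02 0 0 0 1;-0.07 0.24 0.02 0 0 0 1;-0.06 0.24 0.02 0 0 0 1;0 0 0 0 0 0 1;0 0 0 0 0 0 1"

```text
time: 9.6
tool_pos: [0.5841, -0.2817, 0.2444]
ee_rot: [-3.139, 0.003, 0.002]
wrist_force: [0.6, -0.3, -0.7]
width: 0.0938
finger_force: 0.0
```

```bash
python3 - <<'E'
from h import *
go([.625,-.284,.08],0)
s=snap('wrist','w5.png')
a=wproj(s,(.625,-.284,.08));print(a)
cv2.imwrite('pics/w5b.png',crop('w5.png',int(a[0]),int(a[1]),160,120,5))
E
```

```text
t 9.6 pos [ 0.5841 -0.2817  0.2444] rpy [-1.7986e+02  1.5000e-01  9.0000e-02] w 0.0938 F [ 0.6 -0.3 -0.7]
shift [0.2064 0.014  0.8215] rows>= 3 turn [-0.0011  0.0012  0.0008] rows>= 1
[282.68602092 151.2639445 ]
```

View pics/w5b.png

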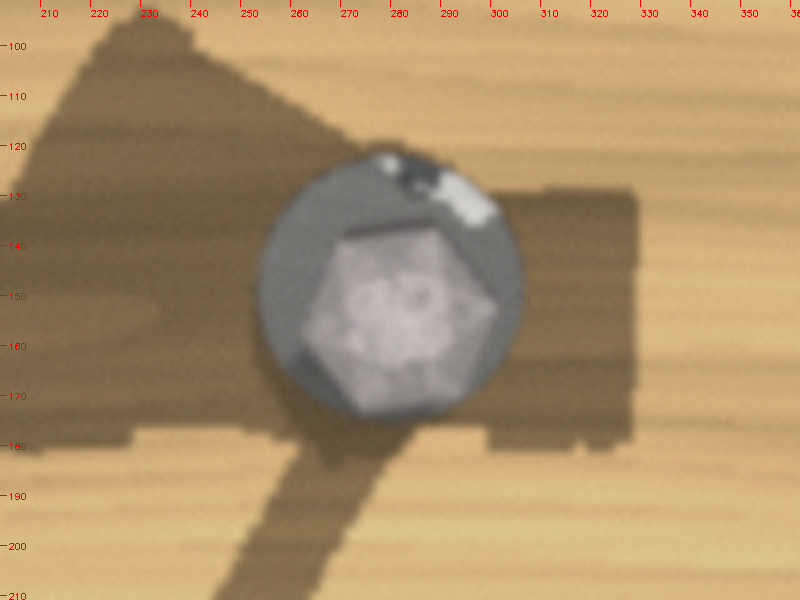

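The hex top's corners are (343,240),(435,228),(497,306),(461,400),(362,414),(302,328). The drum rim spans x = 258 to 523, and the key is the dark patch at (420,177).

```bash
python3 - <<'E'
from h import *
from scipy.optimize import least_squares
s=load('w5.png')
f=lambda P,z:np.array([wback(s,202+(x+.5)/5-.5,91+(y+.5)/5-.5,z)[:2] for x,y in P])
p=f([(343,240),(435,228),(497,306),(461,400),(362,414),(302,328)],.105);e=np.roll(p,-1,0)-p
print('hex',p.mean(0).round(4),np.linalg.norm(e,axis=1).round(3),np.degrees(np.arctan2(e[:,1],e[:,0])).round(1))
p=f([(258,285),(523,285),(390,152),(290,200),(488,195),(268,330),(515,330)],.05)
c=least_squares(lambda c:np.hypot(*(p-c).T)-.031,[.625,-.283]).x;print('lower',c,(np.hypot(*(p-c).T)*1e3).round(1))
k=f([(420,177)],.055)[0]-c;print('key',k,np.degrees(np.arctan2(k[1],k[0])))
E
```

```text
hex [ 0.6242 -0.2828] [0.018 0.02  0.02  0.02  0.021 0.019] [ -82.4 -141.3  159.8   98.3   34.4  -25.1]
lower [ 0.62589527 -0.28083742] [30.6 30.3 31.  30.6 30.6 30.  30.2]
key [ 0.02538033 -0.00648668] -14.33670637474977
```

Call:
carry_out:
  motion: "0.2 0 0 0 0 0 1;0 0 0 0 0 0.063 1;0 0 0.2 0 0 0.063 1;0 0 0.25 0 0 0.063 1;0 0 0.2 0 0 0 1;0 0 0.15 0 0 0 1;0 0 0.07 0 0 0 1;0 0 0 0 0 0 1"

```text
time: 10.65
tool_pos: [0.6245, -0.281, 0.0716]
ee_rot: [-3.141, 0.002, -0.394]
wrist_force: [0.4, 0.1, 0.9]
width: 0.0942
finger_force: 0.0
```

Call:
carry_out:
  motion: "0 0 0 0 0 0 0;0 0 0 0 0 0 0;0 0 0 0 0 0 0;0 0 0 0 0 0 0;0 0 0 0 0 0 0;0 0 0 0 0 0 0;0 0 0 0 0 0 0"

```text
time: 11.52
tool_pos: [0.6245, -0.2823, 0.0724]
ee_rot: [-3.142, 0.0, -0.396]
wrist_force: [-0.7, 0.4, -0.1]
width: 0.0336
finger_force: 30.0
```

```bash
python3 - <<'E'
from h import *
go([.6242,-.2828,.15],-22.7)
E
```

```text
t 11.53 pos [ 0.6245 -0.2823  0.0724] rpy [-180.      0.    -22.66] w 0.0336 F [-0.7  0.4 -0.1]
shift [-0.0005  0.0028 -0.388 ] rows>= 2 turn [-0.      0.      0.0003] rows>= 1
```

Call:
carry_out:
  motion: "0 0 -0.1 0 0 0 0;0 0 -0.25 0 0 0 0;0 0 -0.25 0 0 -0.066 0;0 0 0 0 0 -0.066 0;0 0 0 0 0 -0.066 0;0.01 -0.26 0 0 0 0 0;0.01 -0.26 0 0 0 0 0;0.01 -0.26 0 0 0 0 0;0.01 -0.26 0 0 0 0 0;0 -0.26 0 0 0 0 0;0 -0.26 0 0 0 0 0;0 -0.26 0 0 0 0 0"

```text
time: 13.02
tool_pos: [0.6257, 0.0834, 0.1943]
ee_rot: [3.142, -0.002, 0.019]
wrist_force: [1.0, -0.3, -0.9]
width: 0.0333
finger_force: 30.0
```

Call:
carry_out:
  motion: "0 0 0 0 0 0 0;0 0 0 0 0 0 0"

```text
time: 13.28
tool_pos: [0.6258, 0.0815, 0.1936]
ee_rot: [3.141, -0.001, 0.019]
wrist_force: [0.6, -0.4, -0.0]
width: 0.0338
finger_force: 30.0
```

```bash
python3 - <<'E'
from h import *
go([.6257,.0855,.034],1)
E
```

```text
t 13.28 pos [0.6258 0.0815 0.1936] rpy [ 1.7995e+02 -8.0000e-02  1.1100e+00] w 0.0338 F [ 0.6 -0.4 -0. ]
shift [-0.0012 -0.0209  0.7979] rows>= 3 turn [ 0.0004 -0.0007  0.0009] rows>= 1
```

Call:
carry_out:
  motion: "0 -0.015 0.25 0 0 0 0;0 0 0.25 0 0 0 0;0 0 0.2 0 0 0 0;0 0 0.08 0 0 0 0;0 0 0 0 0 0 0;0 0 0 0 0 0 0"

```text
time: 14.02
tool_pos: [0.627, 0.0841, 0.0383]
ee_rot: [3.141, -0.003, 0.018]
wrist_force: [0.8, 0.8, -0.0]
width: 0.0341
finger_force: 30.0
```

```bash
python3 - <<'E'
from h import *
go([.6257,.0855,.034],1)
s=snap('wrist','w6.png')
a=wproj(s,(.6257,.0855,.03));print(a)
cv2.imwrite('pics/w6b.png',crop('w6.png',int(a[0]),int(a[1])-15,160,120,5))
E
```

```text
t 14.03 pos [0.627  0.0841 0.0383] rpy [179.99  -0.19   1.04] w 0.0341 F [ 0.8  0.8 -0. ]
shift [-0.0063 -0.0073  0.0217] rows>= 1 turn [ 0.     -0.0016  0.0003] rows>= 1
[277.55113471 244.59937733]
```

View pics/w6b.png

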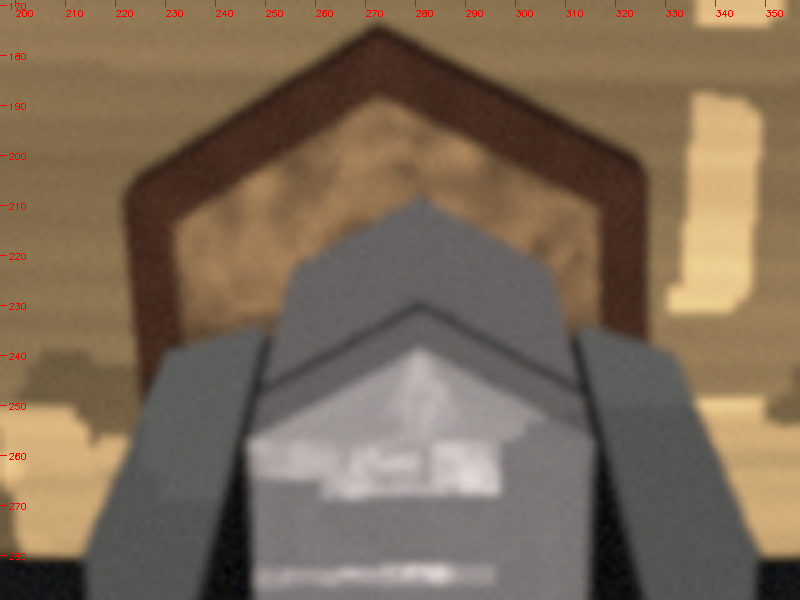

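```bash
python3 - <<'E'
from h import *
s=load('w6.png')
f=lambda P,z:np.array([wback(s,197+(x+.5)/5-.5,169+(y+.5)/5-.5,z)[:2] for x,y in P])
p=f([(127,195),(378,28),(645,162)],.012);print(p.round(4));
a=np.degrees(np.arctan2(*(p[1:]-p[:-1]).T[::-1]));print(a)
v=p[0]+p[2]-p[1];print('stand c from verts',v)
q=f([(295,265),(421,199),(550,265)],.014);print(q.round(4),'tin c',q[0]+q[2]-q[1])
E
```

```text
[[0.6439 0.1227]
 [0.6666 0.0897]
 [0.6496 0.0545]]
[ -55.44115628 -115.82493905]
stand c from verts [0.62684792 0.08752602]
[[0.6353 0.1002]
 [0.6446 0.0838]
 [0.6359 0.0667]] tin c [0.62658743 0.08307987]
```

Call:
carry_out:
  motion: "0 -0.017 0 0 0 -0.029 0;0 0 0.01 0 0 0 0;0 0 0 0 0 0 0"

```text
time: 14.45
tool_pos: [0.6256, 0.088, 0.0347]
ee_rot: [3.141, -0.0, 0.079]
wrist_force: [-0.0, 0.1, -1.0]
width: 0.0338
finger_force: 30.0
```

```bash
python3 - <<'E'
from h import *
go([.6257,.0865,.034],4.5)
s=snap('wrist','w7.png')
cv2.imwrite('pics/w7b.png',crop('w7.png',277,229,160,120,5))
E
```

```text
t 14.45 pos [0.6256 0.088  0.0347] rpy [ 1.7999e+02 -3.0000e-02  4.5300e+00] w 0.0338 F [-0.   0.1 -1. ]
shift [-0.0002  0.0077  0.0037] rows>= 1 turn [ 0.0001 -0.0002  0.0002] rows>= 1
```

View pics/w7b.png

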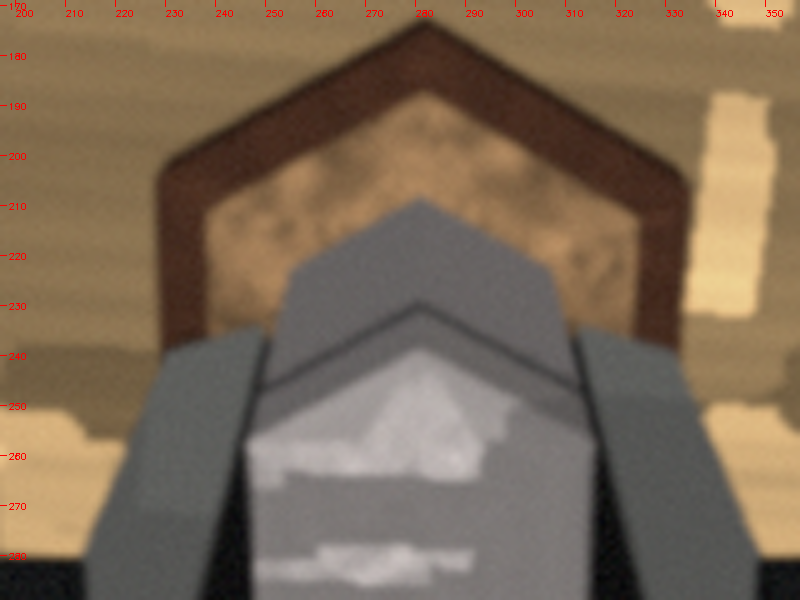

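Call:
carry_out:
  motion: "0.004 0 0.008 0 0 0 0;0 0 0 0 0 0 0"

```text
time: 14.75
tool_pos: [0.6263, 0.0881, 0.0338]
ee_rot: [3.141, -0.0, 0.08]
wrist_force: [-2.0, -0.1, 4.2]
width: 0.0341
finger_force: 30.0
```

Call:
carry_out:
  motion: "0 0 0 0 0 0 1;0 0 0 0 0 0 1;0 0 0 0 0 0 1;0 0 0 0 0 0 1;0 0 -0.2 0 0 0 1;0 0 -0.3 0 0 0 1;0 0 -0.3 0 0 0 1;0 0 -0.25 0 0 0.038 1;-0.04 -0.25 0 0 0 0 1;-0.05 -0.25 0 0 0 0 1;-0.05 -0.25 0 0 0 0 1;-0.04 -0.24 0 0 0 0 1"

```text
time: 16.25
tool_pos: [0.5897, 0.2878, 0.2429]
ee_rot: [-3.142, -0.0, 0.0]
wrist_force: [0.9, -0.7, 0.2]
width: 0.0936
finger_force: 0.0
```

Call:
carry_out:
  motion: "0 0 0 0 0 0 1;0 0 0 0 0 0 1"

```text
time: 16.5
tool_pos: [0.5903, 0.2858, 0.2426]
ee_rot: [3.141, 0.0, 0.0]
wrist_force: [0.2, -0.4, 0.6]
width: 0.0941
finger_force: 0.0
```

```bash
python3 - <<'E'
from h import *
go([.629,.286,.055],0)
s=snap('wrist','w8.png')
cv2.imwrite('pics/w8b.png',crop('w8.png',290,155,200,150,4))
E
```

```text
t 16.5 pos [0.5903 0.2858 0.2426] rpy [1.7995e+02 0.0000e+00 2.0000e-02] w 0.0941 F [ 0.2 -0.4  0.6]
shift [ 0.1938 -0.0016  0.9382] rows>= 4 turn [0.0004 0.     0.0002] rows>= 1
```

View pics/w8b.png

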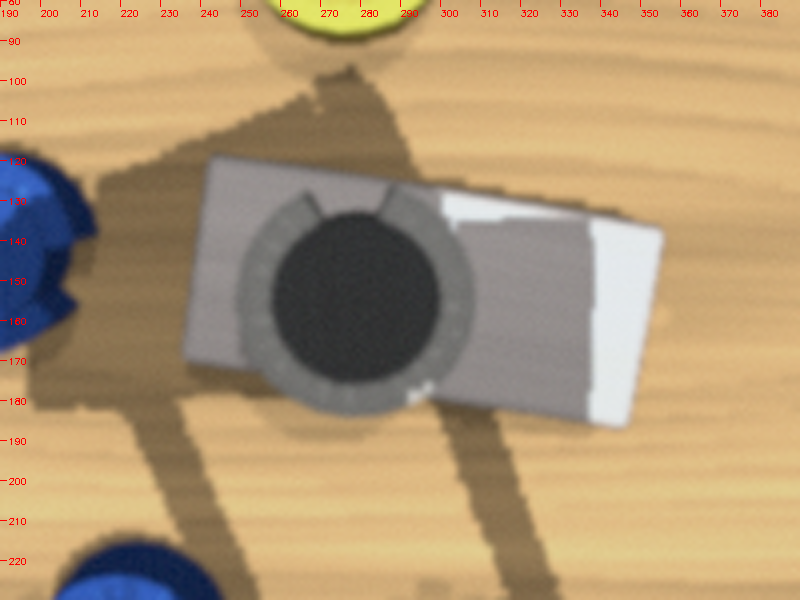

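The drum's outer circle spans x = 238 to 474 with its bottom at 416. The dark inset is centred at about (356,298), and the notch mouth corners are at (310,190) and (393,183).

```bash
python3 - <<'E'
from h import *
from scipy.optimize import least_squares
s=load('w8.png')
f=lambda P,z:np.array([wback(s,190+(x+.5)/4-.5,80+(y+.5)/4-.5,z)[:2] for x,y in P])
p=f([(238,300),(474,300),(357,416),(266,375),(445,375),(253,245),(450,230),(310,190),(393,183)],.087)
c=least_squares(lambda c:np.hypot(*(p-c).T)-.031,[.625,.283]).x;print('drum',c,(np.hypot(*(p-c).T)*1e3).round(1))
q=f([(272,298),(440,298),(356,212),(356,383)],.087);print('inset',q.round(4).tolist(),q[:2].mean(0),q[2:].mean(0))
m=p[-2:].mean(0)-c;print('notch',np.degrees(np.arctan2(m[1],m[0])))
n=f([(322,218),(378,217)],.087).mean(0)-c;print(n,np.degrees(np.arctan2(n[1],n[0])))
p=f([(209,155),(663,232),(627,427),(184,358)],.045);e=np.roll(p,-1,0)-p
print('ob',p.mean(0),np.linalg.norm(e,axis=1),np.degrees(np.arctan2(e[:,1],e[:,0])))
E
```

```text
drum [0.62904954 0.28710101] [30.5 30.4 30.7 30.7 30.4 30.1 30.1 30.6 31.5]
inset [[0.6295, 0.3088], [0.6295, 0.2655], [0.6516, 0.2871], [0.6071, 0.2872]] [0.62947949 0.28715887] [0.62938427 0.28715625]
notch 2.337107714090197
[0.02118651 0.00157565] 4.253273787487589
ob [0.62686091 0.26778473] [0.13382635 0.05925267 0.13326785 0.05995049] [-99.17772881 171.46576904  81.11850425  -8.00618749]
```

Call:
carry_out:
  motion: "0.195 -0.003 0 0 0 0 1;0 0 0.25 0 0 -0.025 1;0 0 0.25 0 0 0 1;0 0 0.25 0 0 0 1;0 0 0.15 0 0 0 1;0 0 0.04 0 0 0 1;0 0 0 0 0 0 1"

```text
time: 17.42
tool_pos: [0.6298, 0.2858, 0.0554]
ee_rot: [3.142, -0.001, 0.051]
wrist_force: [-0.1, 0.6, 0.3]
width: 0.0943
finger_force: 0.0
```

Call:
carry_out:
  motion: "0 0 0 0 0 0 1;0 0 0 0 0 0 0;0 0 0 0 0 0 0;0 0 0 0 0 0 0;0 0 0 0 0 0 0;0 0 0 0 0 0 0;0 0 0 0 0 0 0"

```text
time: 18.3
tool_pos: [0.6292, 0.2871, 0.0551]
ee_rot: [-3.141, -0.0, 0.053]
wrist_force: [-0.2, 1.2, 0.6]
width: 0.0618
finger_force: 30.0
```

```bash
python3 - <<'E'
from h import *
go([.629,.287,.2],3)
E
```

```text
t 18.3 pos [0.6292 0.2871 0.0551] rpy [-1.7997e+02 -2.0000e-02  3.0200e+00] w 0.0618 F [-0.2  1.2  0.6]
shift [-1.000e-03  2.000e-04 -7.246e-01] rows>= 3 turn [-0.0002 -0.0002  0.0002] rows>= 1
```

Call:
carry_out:
  motion: "0 0 -0.15 0 0 0 0;0 0 -0.3 0 0 0 0;0 0 -0.3 0 0 0 0;-0.03 0.24 0 0 0 0 0;-0.03 0.24 0 0 0 0 0;-0.03 0.24 0 0 0 0 0;-0.03 0.24 0 0 0 0 0;-0.03 0.24 0 0 0 0 0;-0.03 0.24 0 0 0 0 0;-0.03 0.24 0 0 0 0 0;-0.03 0.24 0 0 0 0 0;-0.02 0.24 0 0 0 0 0"

```text
time: 19.8
tool_pos: [0.5991, -0.149, 0.2038]
ee_rot: [-3.141, 0.002, 0.052]
wrist_force: [0.5, -0.3, -2.6]
width: 0.0618
finger_force: 30.0
```

Call:
carry_out:
  motion: "0 0 0 0 0 0.075 0;0 0 0 0 0 0.075 0;0 0 0 0 0 0 0"

```text
time: 20.18
tool_pos: [0.5994, -0.1476, 0.2037]
ee_rot: [3.141, 0.002, -0.26]
wrist_force: [0.4, -0.2, -1.7]
width: 0.0617
finger_force: 30.0
```

```bash
python3 - <<'E'
from h import *
go([.6257,-.281,.064],-15)
s=snap('wrist','w9.png');t=snap('top','top9.png')
a=wproj(s,(.625,-.281,.05));print(a)
m=np.vstack([crop('w9.png',min(int(a[0]),495),int(a[1]),130,60,6),crop('top9.png',412,203,130,40,6)])
cv2.imwrite('pics/w9b.png',m)
E
```

```text
t 20.18 pos [ 0.5994 -0.1476  0.2037] rpy [ 1.7998e+02  1.2000e-01 -1.4910e+01] w 0.0617 F [ 0.4 -0.2 -1.7]
shift [0.3002 0.6102 0.6982] rows>= 4 turn [0.0002 0.001  0.0007] rows>= 1
[395.23345698 137.74421017]
```

View pics/w9b.png

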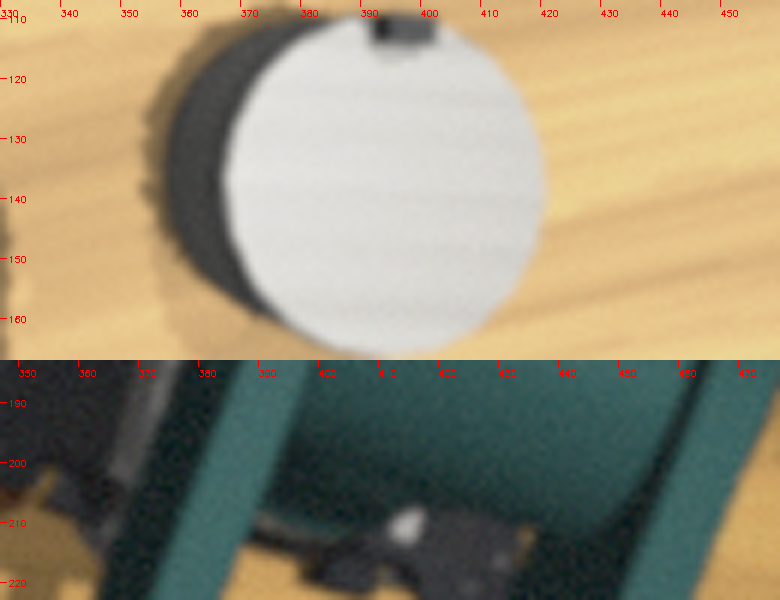

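The lower drum's top is clear: x = 222 to 546, bottom about 355. The key's top face is at x = 392 to 437 and y = 18 to 43, with its dark left side face beside it.

```bash
python3 - <<'E'
from h import *
from scipy.optimize import least_squares
s=load('w9.png')
f=lambda P,z:np.array([wback(s,330+(x+.5)/6-.5,107+(y+.5)/6-.5,z)[:2] for x,y in P])
p=f([(222,180),(546,190),(385,356),(250,280),(525,270),(265,78),(515,90),(300,330)],.05)
c=least_squares(lambda c:np.hypot(*(p-c).T)-.031,[.625,-.283]).x;print('lower',c,(np.hypot(*(p-c).T)*1e3).round(1))
k=f([(392,43),(437,43)],.059);print('innercorners',(k-c).round(4),np.linalg.norm(k[0]-k[1]))
for n,q in(('inner',k.mean(0)),('face',f([(414,31)],.059)[0]),('base',f([(372,46),(434,47)],.05).mean(0))):
  print(n,np.linalg.norm(q-c),np.degrees(np.arctan2(*(q-c)[::-1])))
go([c[0],c[1],.0645],-14)
E
```

```text
lower [ 0.62526077 -0.28022333] [31.2 30.9 30.4 30.9 30.8 29.9 30.3 30.5]
innercorners [[ 0.0253 -0.0029]
 [ 0.0237 -0.0112]] 0.00841028938677666
inner 0.02551141719171824 -15.998325111375607
face 0.027577030890258467 -15.573166319485656
base 0.025086176974203473 -18.793597917821476
t 20.27 pos [ 0.5997 -0.1473  0.2041] rpy [ 1.7999e+02  8.0000e-02 -1.4850e+01] w 0.062 F [ 0.1 -0.2 -2.2]
shift [0.295  0.6096 0.6979] rows>= 4 turn [ 0.0001  0.0007 -0.007 ] rows>= 1
```

Call:
carry_out:
  motion: "0.1 0.2 0 0 0 0 0;0.1 0.2 0 0 0 0 0;0.096 0.21 0 0 0 0.008 0;0 0 0.25 0 0 0 0;0 0 0.25 0 0 0 0;0 0 0.1 0 0 0 0;0 0 0 0 0 0 0;0 0 0 0 0 0 0"

```text
time: 21.28
tool_pos: [0.6272, -0.2811, 0.088]
ee_rot: [3.14, -0.005, -0.277]
wrist_force: [-0.1, 0.0, -1.3]
width: 0.062
finger_force: 30.0
```

```bash
python3 - <<'E'
from h import *
go([.6255,-.2805,.0595],-15.8)
s=snap('wrist','w10.png')
a=wproj(s,(.6255,-.2805,.06));print(a)
cv2.imwrite('pics/w10b.png',crop('w10.png',int(a[0]),int(a[1])-15,160,120,5))
E
```

```text
t 21.27 pos [ 0.6272 -0.2811  0.088 ] rpy [179.93  -0.28 -15.9 ] w 0.062 F [-0.1  0.  -1.3]
shift [-0.0099 -0.0006  0.1425] rows>= 1 turn [ 0.0006 -0.0023 -0.0008] rows>= 1
[279.48908512 235.03898252]
```

View pics/w10b.png

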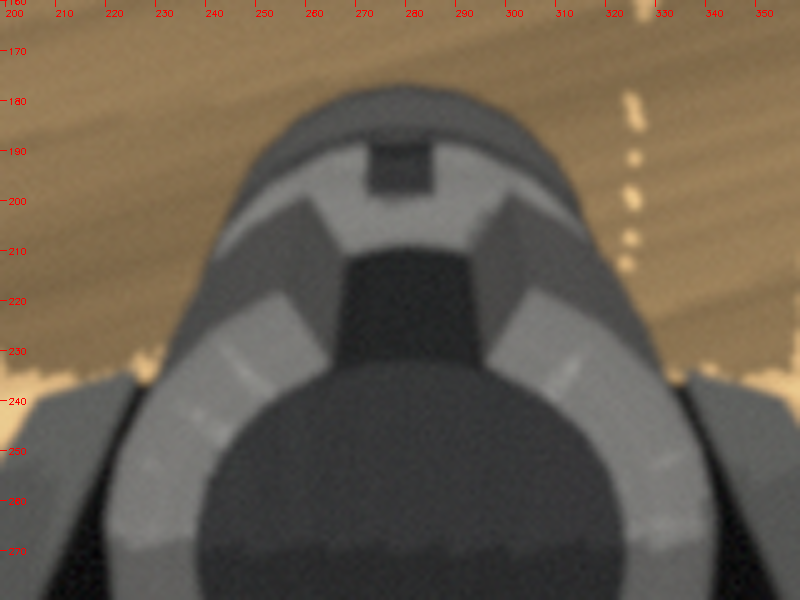

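```bash
python3 - <<'E'
from h import *
s=load('w10.png');y=np.radians(-15.9);ax=np.array([[np.cos(y),np.sin(y)],[np.sin(y),-np.cos(y)]]);o=np.array([.6255,-.2805])
g=lambda x,v,z:(ax@(wback(s,199+(x+.5)/5-.5,160+(v+.5)/5-.5,z)[:2]-o)*1e3).round(1)
print('notch inner bottom',g(408,248,.0775),'mouth bottom',g(308,197,.0775),g(512,191,.0775),'key base inner',g(401,196,.05),'key top inner',g(401,192,.059),'lower rim front',g(403,130,.05))
E
```

```text
notch inner bottom [22.9  0.5] mouth bottom [ 29.3 -11.5] [30. 13.] key base inner [22.8 -0.5] key top inner [25.5 -0.4] lower rim front [32.  -0.2]
```

Call:
carry_out:
  motion: "0 -0.005 0.06 0 0 0 0;0 0 0.05 0 0 0 0;0 0 0.02 0 0 0 0;0 0 0 0 0 0 0"

```text
time: 21.82
tool_pos: [0.6256, -0.2793, 0.0599]
ee_rot: [-3.141, 0.0, -0.278]
wrist_force: [-3.1, 2.1, 4.2]
width: 0.0619
finger_force: 30.0
```

Call:
carry_out:
  motion: "0 0 0.008 0 0 0 0;0 0 0 0 0 0 0"

```text
time: 22.08
tool_pos: [0.6256, -0.2793, 0.0599]
ee_rot: [3.142, -0.0, -0.278]
wrist_force: [-4.6, 3.6, 8.7]
width: 0.0618
finger_force: 30.0
```

Call:
carry_out:
  motion: "0 0 0 0 0 0 1;0 0 0 0 0 0 1;0 0 0 0 0 0 1;0 0 0 0 0 0 1;0 0 -0.15 0 0 0 1;0 0 -0.25 0 0 0 1;0 0 -0.3 0 0 0 1;-0.2 0 -0.2 0 0 0 1;0 0 0 0 0 0 1"

```text
time: 23.2
tool_pos: [0.588, -0.2692, 0.2441]
ee_rot: [3.139, -0.011, -0.279]
wrist_force: [-0.2, 0.1, 0.3]
width: 0.0943
finger_force: 0.0
```

```bash
python3 - <<'E'
from h import *
go([.626,.235,.23],81.5)
s=snap('wrist','w11.png')
a=wproj(s,(.6255,-.2805,.092));print(a)
cv2.imwrite('pics/w11b.png',crop('w11.png',int(a[0]),int(a[1]),160,120,5))
E
```

```text
t 23.2 pos [ 0.588  -0.2692  0.2441] rpy [179.84  -0.62 -15.97] w 0.0943 F [-0.2  0.1  0.3]
shift [-0.5119 -2.4762  0.0583] rows>= 9 turn [ 0.0054 -0.0027 -0.8122] rows>= 10
[279.97433312 156.27829898]
```

View pics/w11b.png

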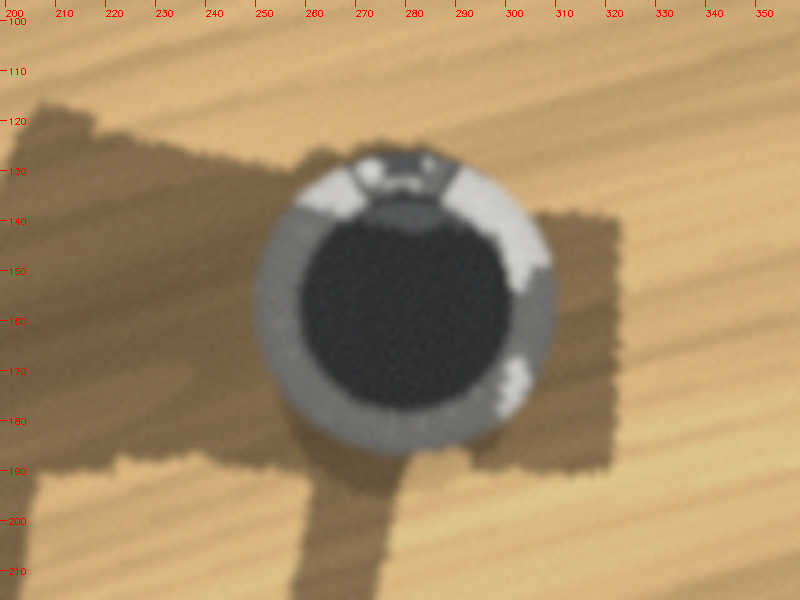

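The upper half sits concentric on the lower one with the key in the notch. Next is the oblong tin.

Call:
carry_out:
  motion: "-0.05 -0.25 0 0 0 0 1;-0.05 -0.25 0 0 0 0 1;-0.05 -0.25 0 0 0 0 1;-0.05 -0.25 0 0 0 0 1;-0.05 -0.25 0 0 0 0 1;-0.05 -0.25 0 0 0 0 1;-0.05 -0.25 0 0 0 0 1;-0.05 -0.25 0 0 0 0 1;-0.05 -0.25 0 0 0 0 1;-0.05 -0.23 0 0 0 0 1"

```text
time: 24.5
tool_pos: [0.6272, 0.2378, 0.2336]
ee_rot: [3.139, 0.004, -0.278]
wrist_force: [0.2, -0.5, -0.5]
width: 0.0941
finger_force: 0.0
```

Call:
carry_out:
  motion: "0 0 0 0 0 -0.081 1;0 0 0 0 0 -0.081 1;0 0 0 0 0 -0.081 1;0 0 0 0 0 -0.081 1;0 0 0 0 0 -0.081 1;0 0 0 0 0 -0.081 1;0 0 0 0 0 -0.081 1;0 0 0 0 0 -0.081 1;0 0 0 0 0 -0.081 1;0 0 0 0 0 -0.083 1;0 0 0 0 0 0 1"

```text
time: 25.88
tool_pos: [0.6273, 0.2359, 0.234]
ee_rot: [-3.137, 0.002, 1.42]
wrist_force: [0.1, 0.3, 0.7]
width: 0.094
finger_force: 0.0
```

```bash
python3 - <<'E'
from h import *
go([.627,.2675,.008],81.5)
s=snap('wrist','w12.png')
a=wproj(s,(.627,.2675,.045));print(a)
cv2.imwrite('pics/w12b.png',crop('w12.png',int(a[0]),int(a[1]),200,150,4))
E
```

```text
t 25.88 pos [0.6273 0.2359 0.234 ] rpy [-1.7976e+02  1.1000e-01  8.1380e+01] w 0.094 F [0.1 0.3 0.7]
shift [ 0.1581 -0.0204  1.13  ] rows>= 4 turn [-0.002   0.0009 -0.001 ] rows>= 1
[277.54880748 157.65968272]
```

View pics/w12b.png

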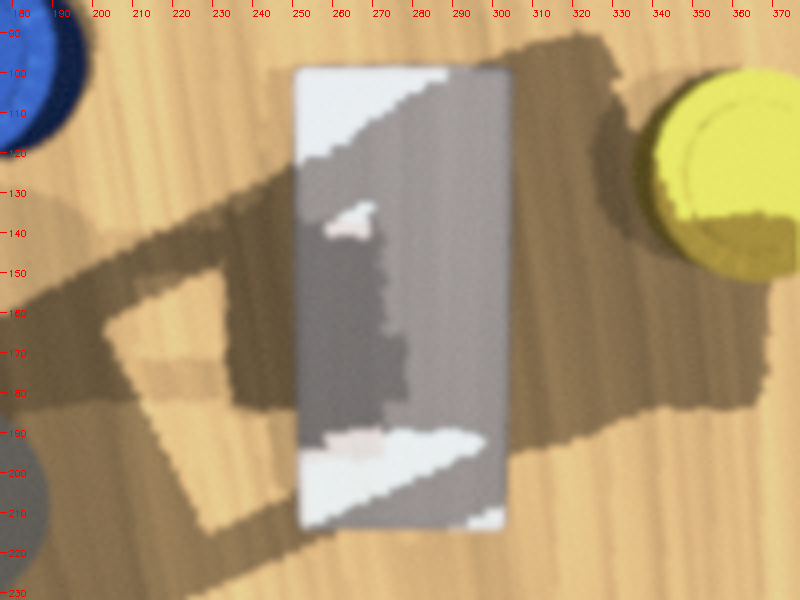

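```bash
python3 - <<'E'
from h import *
s=load('w12.png')
p=np.array([wback(s,177+(x+.5)/4-.5,82+(y+.5)/4-.5,.045)[:2] for x,y in [(294,67),(512,67),(505,529),(299,529)]]);e=np.roll(p,-1,0)-p
print(p.mean(0),np.linalg.norm(e,axis=1),np.degrees(np.arctan2(e[:,1],e[:,0])))
go([*p.mean(0),.008],81.5)
E
```

```text
[0.62666299 0.26808279] [0.06081324 0.1339631  0.06092556 0.13419983] [ -8.75650444 -98.8117119  171.46597941  81.14062867]
t 25.93 pos [0.6273 0.2359 0.2346] rpy [-1.798e+02  9.000e-02  8.133e+01] w 0.0937 F [-0.2  0.2 -0.4]
shift [ 0.1606 -0.0237  1.1326] rows>= 4 turn [-0.0017  0.0008 -0.0014] rows>= 1
```

Call:
carry_out:
  motion: "0.16 -0.023 0 0 0 0 1;0 0 0.25 0 0 0 1;0 0 0.25 0 0 0 1;0 0 0.25 0 0 0 1;0 0 0.22 0 0 0 1;0 0 0.11 0 0 0 1;0 0 0.04 0 0 0 1;0 0 0 0 0 0 1"

```text
time: 26.92
tool_pos: [0.6277, 0.2681, 0.0128]
ee_rot: [-3.141, 0.0, 1.421]
wrist_force: [0.9, -0.1, 0.6]
width: 0.094
finger_force: 0.0
```

Call:
carry_out:
  motion: "0 0 0 0 0 0 0;0 0 0 0 0 0 0;0 0 0 0 0 0 0;0 0 0 0 0 0 0;0 0 0 0 0 0 0;0 0 0 0 0 0 0"

```text
time: 27.68
tool_pos: [0.6278, 0.2683, 0.0139]
ee_rot: [3.141, -0.0, 1.422]
wrist_force: [-1.7, -0.7, 4.5]
width: 0.0615
finger_force: 30.0
```

```bash
python3 - <<'E'
from h import *
go([.627,.2675,.11],104)
E
```

```text
t 27.68 pos [0.6278 0.2683 0.0139] rpy [ 1.7999e+02 -1.0000e-02  8.1490e+01] w 0.0615 F [-1.7 -0.7  4.5]
shift [-0.0044 -0.003  -0.4805] rows>= 2 turn [ 1.000e-04 -1.000e-04 -1.875e-01] rows>= 3
```

Call:
carry_out:
  motion: "0 0 -0.1 0 0 0 0;0 0 -0.25 0 0 0 0;0 0 -0.3 0 0 0 0;0 0 0 0 0 -0.063 0;0 0 0 0 0 -0.063 0;0 0 0 0 0 -0.062 0"

```text
time: 28.42
tool_pos: [0.6276, 0.2679, 0.1433]
ee_rot: [-3.141, 0.0, 1.82]
wrist_force: [-0.1, 0.3, -3.3]
width: 0.0621
finger_force: 30.0
```

Call:
carry_out:
  motion: "-0.17 -0.16 0 0 0 0 0;-0.17 -0.16 0 0 0 0 0;-0.17 -0.16 0 0 0 0 0;-0.17 -0.16 0 0 0 0 0;-0.17 -0.16 0 0 0 0 0;-0.17 -0.15 0 0 0 0 0;-0.17 -0.15 0 0 0 0 0;0 0 0 0 0 0 0;0 0 0 0 0 0 0"

```text
time: 29.55
tool_pos: [0.4724, -0.0159, 0.1436]
ee_rot: [3.141, -0.0, 1.816]
wrist_force: [0.6, 0.8, -2.7]
width: 0.0615
finger_force: 30.0
```

```bash
python3 - <<'E'
from h import *
go([.472,-.019,.04],104)
E
```

```text
t 29.55 pos [ 0.4724 -0.0159  0.1436] rpy [ 1.7994e+02 -1.0000e-02  1.0403e+02] w 0.0615 F [ 0.6  0.8 -2.7]
shift [-0.0145 -0.006   0.5181] rows>= 2 turn [ 0.0005 -0.0001  0.0002] rows>= 1
```

Call:
carry_out:
  motion: "-0.013 -0.003 0.2 0 0 0 0;0 0 0.2 0 0 0 0;0 0 0.13 0 0 0 0;0 0 0.03 0 0 0 0;0 0 0 0 0 0 0;0 0 0 0 0 0 0"

```text
time: 30.3
tool_pos: [0.4737, -0.0187, 0.033]
ee_rot: [3.139, 0.001, 1.817]
wrist_force: [-0.1, -1.1, -3.2]
width: 0.0621
finger_force: 30.0
```

```bash
python3 - <<'E'
from h import *
go([.472,-.019,.026],104)
s=snap('wrist','w13.png');snap('top','top13.png')
a=wproj(s,(.472,-.019,.03));print(a)
m=np.hstack([crop('w13.png',int(a[0]),int(a[1])-40,160,160,3),crop('top13.png',305,262,80,120,4)])
cv2.imwrite('pics/w13b.png',m)
E
```

```text
t 30.3 pos [ 0.4737 -0.0187  0.033 ] rpy [1.7983e+02 8.0000e-02 1.0409e+02] w 0.0621 F [-0.1 -1.1 -3.2]
shift [ 0.0007 -0.0087  0.0348] rows>= 1 turn [0.0014 0.0006 0.0007] rows>= 1
[279.3216349 246.4822653]
```

View pics/w13b.png

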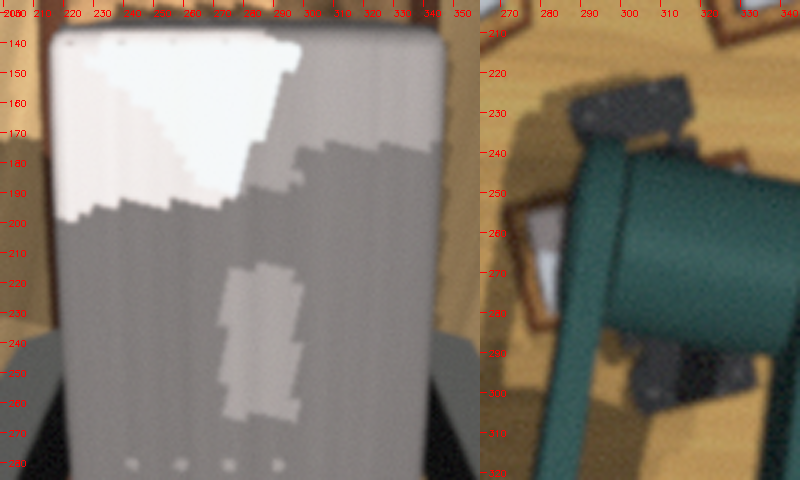

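I've now gone past the 14 pictures allowed: this was the 16th view. I'll view no more and use numbers only from here. The crop shows the lid about 1 mm to the right of the stand's centre line. I'll check the lengthwise position by sampling the image.

```bash
python3 - <<'E'
from h import *
s=load('w13.png');im=s['pixels'].astype(float)
y=np.radians(104);tx=np.array([np.cos(y),np.sin(y),0]);ty=np.array([np.sin(y),-np.cos(y),0]);o=np.array([.472,-.019,.012])
for d in range(58,92,2):
    v=[cv2.remap(im.astype(np.float32),*[np.array([[a]],np.float32) for a in wproj(s,o+tx*d/1e3+ty*w/1e3)],cv2.INTER_LINEAR)[0,0] for w in range(-25,26,5)]
    print(d,np.mean(v,0).round(0),end=' | ')
print(wproj(s,o+tx*.08))
g=lambda x,v,z:wback(s,199+(x+.5)/3-.5,126+(v+.5)/3-.5,z)
for n,q in dict(lidL=g(50,45,.064),lidR=g(443,45,.064)).items(): print(n,((q-o)@tx*1e3).round(1),((q-o)@ty*1e3).round(1))
E
```

```text
58 [226. 227. 227.] | 60 [226. 226. 227.] | 62 [221. 220. 220.] | 64 [193. 187. 185.] | 66 [98. 94. 94.] | 68 [107.  86.  66.] | 70 [147. 114.  80.] | 72 [172. 134.  94.] | 74 [162. 126.  88.] | 76 [93. 61. 44.] | 78 [90. 56. 41.] | 80 [88. 55. 40.] | 82 [104.  83.  59.] | 84 [154. 129.  91.] | 86 [153. 127.  89.] | 88 [162. 136.  96.] | 90 [164. 137.  97.] | [279.45926721 111.01253881]
lidL 65.5 -29.3
lidR 65.6 30.7
```

Call:
carry_out:
  motion: "0.006 -0.006 0.02 0 0 0 0;0 0 0.008 0 0 0 0;0 0 0 0 0 0 0"

```text
time: 30.78
tool_pos: [0.4706, -0.0179, 0.0259]
ee_rot: [-3.142, -0.0, 1.816]
wrist_force: [-1.3, 0.4, -1.3]
width: 0.0615
finger_force: 30.0
```

Call:
carry_out:
  motion: "0 0 0.006 0 0 0 0;0 0 0 0 0 0 0"

```text
time: 31.02
tool_pos: [0.4706, -0.0179, 0.0259]
ee_rot: [-3.141, -0.0, 1.816]
wrist_force: [-5.0, -0.1, 7.2]
width: 0.0623
finger_force: 30.0
```

Call:
carry_out:
  motion: "0 0 0 0 0 0 1;0 0 0 0 0 0 1;0 0 0 0 0 0 1;0 0 0 0 0 0 1;0 0 -0.15 0 0 0 1;0 0 -0.25 0 0 0 1;0 0 -0.3 0 0 0 1;-0.2 0 -0.3 0 0 0 1;0 0 0 0 0 0 1;0 0 0 0 0 0 1"

```text
time: 32.28
tool_pos: [0.4788, -0.0515, 0.2156]
ee_rot: [-3.141, -0.001, 1.816]
wrist_force: [-0.5, 0.3, 0.1]
width: 0.0937
finger_force: 0.0
```

```bash
python3 - <<'E'
from h import *
go([.47,-.019,.2],104)
s=snap('wrist','w14.png');im=s['pixels'].astype(np.float32)
S=lambda X:cv2.remap(im,*[np.array([[a]],np.float32) for a in wproj(s,X)],cv2.INTER_LINEAR)[0,0]
y=np.radians(104);tx=np.array([np.cos(y),np.sin(y),0]);ty=np.array([np.sin(y),-np.cos(y),0]);o=np.array([.472,-.019,.012])
for z in(.012,.057):
  oo=np.array([.472,-.019,z])
  for b in(-45,0,45):
    print('ty prof z',z,'tx',b,' '.join(f"{d}:{int(S(oo+tx*b/1e3+ty*d/1e3).sum())}" for d in list(range(-50,-25,2))+list(range(26,51,2))))
  for w in (-15,15):
    print('tx prof z',z,'ty',w,' '.join(f"{d}:{int(S(oo+tx*d/1e3+ty*w/1e3).sum())}" for d in list(range(-90,-58,2))+list(range(60,91,2))))
E
```

```text
t 32.27 pos [ 0.4788 -0.0515  0.2156] rpy [-1.7994e+02 -4.0000e-02  1.0403e+02] w 0.0937 F [-0.5  0.3  0.1]
shift [ 0.168  -0.0032  0.0781] rows>= 1 turn [-0.0005 -0.0004  0.0002] rows>= 1
ty prof z 0.012 tx -45 -50:285 -48:286 -46:253 -44:224 -42:156 -40:104 -38:148 -36:305 -34:384 -32:403 -30:412 -28:413 -26:410 26:414 28:411 30:402 32:342 34:222 36:143 38:133 40:154 42:251 44:298 46:304 48:299 50:309
ty prof z 0.012 tx 0 -50:264 -48:267 -46:263 -44:228 -42:150 -40:105 -38:142 -36:262 -34:334 -32:347 -30:329 -28:325 -26:343 26:424 28:418 30:411 32:352 34:246 36:139 38:132 40:166 42:251 44:279 46:286 48:280 50:273
ty prof z 0.012 tx 45 -50:439 -48:453 -46:439 -44:392 -42:239 -40:187 -38:243 -36:490 -34:651 -32:670 -30:654 -28:653 -26:653 26:432 28:432 30:410 32:339 34:222 36:132 38:131 40:173 42:267 44:286 46:283 48:274 50:277
tx prof z 0.012 ty -15 -90:469 -88:467 -86:465 -84:464 -82:461 -80:520 -78:641 -76:675 -74:675 -72:677 -70:674 -68:676 -66:677 -64:659 -62:556 -60:433 60:673 62:646 64:502 66:422 68:415 70:399 72:309 74:206 76:140 78:131 80:136 82:211 84:272 86:279 88:310 90:4
[... 740 characters left out ...]
:409 -44:441 -42:450 -40:426 -38:310 -36:182 -34:221 -32:502 -30:669 -28:665 -26:649 26:414 28:338 30:205 32:122 34:136 36:229 38:290 40:282 42:277 44:274 46:280 48:278 50:270
tx prof z 0.057 ty -15 -90:469 -88:467 -86:472 -84:465 -82:472 -80:469 -78:472 -76:470 -74:471 -72:471 -70:474 -68:463 -66:508 -64:636 -62:674 -60:673 60:659 62:495 64:423 66:414 68:337 70:210 72:135 74:122 76:140 78:243 80:273 82:279 84:354 86:458 88:475 90:472
tx prof z 0.057 ty 15 -90:510 -88:510 -86:508 -84:505 -82:505 -80:505 -78:501 -76:495 -74:492 -72:494 -70:493 -68:487 -66:447 -64:426 -62:417 -60:424 60:434 62:432 64:436 66:425 68:337 70:272 72:236 74:226 76:256 78:411 80:462 82:465 84:468 86:476 88:484 90:485
```

The long tin measures within about 1 mm of its stand's centre and 0.5° of parallel. One numeric check of the square and hex tins, then I'll hand in.

```bash
python3 - <<'E'
from h import *
s=snap('top','top14.png');im=s['pixels'].astype(int)
m=((im.min(2)>110)&(im.max(2)-im.min(2)<40)).astype(np.uint8)
for n,c,z in(('sq',(.638,-.0915),.052),('hex',(.6263,.0865),.067),('upper',(.6255,-.2805),.092),('mug',(.467,.218),.075)):
    u,v=proj(s,(*c,z)).round().astype(int);w=m[v-14:v+15,u-14:u+15];k,l,st,ce=cv2.connectedComponentsWithStats(w)
    if k<2: print(n,'none');continue
    i=1+st[1:,4].argmax();b=np.argwhere(l==i)[:,::-1].astype(np.float32);r=cv2.minAreaRect(b)
    print(n,'blob c',back(s,u-14+r[0][0],v-14+r[0][1],z).round(4),'size mm',(np.array(r[1])+1)*2.5,'ang',r[2])
E
```

```text
sq blob c [ 0.6397 -0.0926  0.052 ] size mm [44.94372845 45.55006981] ang 75.96376037597656
hex blob c [0.6262 0.0859 0.067 ] size mm [40. 40.] ang 90.0
upper blob c [ 0.6254 -0.2807  0.092 ] size mm [62.5 65. ] ang 90.0
mug blob c [0.4668 0.2177 0.075 ] size mm [72.5 72.5] ang 90.0
```

All of them are where they should be, so I'm handing in.

```bash
python3 -c "
from bench import robot
print(robot.close_job())"
```

```text
the job is handed in; nothing more can be done
None
```

The job is handed in at about 32 s: the three tins stand on their stands (long one within about 1 mm of centre and 0.5° of parallel), the round tin's upper half is seated on its key, and the mug and bowl weren't touched, but I viewed 16 pictures against the 14 allowed.

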